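# Find the unlatched cover of the gas service box

## Task

One of the four covers on the grey service box is unlatched. With shut fingers, press the ribbed pads one after another until you find the cover that rocks, without forcing the ones that sit firm, then push its near end down until it is wide open and leave it so. Do not pick up anything, and leave the jar, tape, wax block and matchbox where they are.

Things in the scene. Friction and masses are not known exactly. Their poses are not given: they have to be found in the camera images.
- service_box: Grey sheet-steel box fixed to the bench, 130 (x) x 334 (y) x 74 mm high; brass unions stick out 24 mm at its ends. Origin: centre of its underside; x to its far side, y left, z up. Four identical covers lie in a row along y, 80 mm apart (y = +120, +40, -40, -120 mm). Inside, a hidden catch under its near part holds each cover firm, except one, a different one each time.
- cover_1_pad (a point): Centre of the ribbed black press pad on the far left cover's top face, 74 mm above the bench when shut, 21 mm from the cover's near edge; at x = -28 mm in the box's frame. Turns with the cover; axes as the box's when shut. The near rim of the opening lies 23 mm in front of the pad centre.
- cover_2_pad (a point): Centre of the ribbed black press pad on the second from the left cover's top face, 74 mm above the bench when shut, 21 mm from the cover's near edge; at x = -28 mm in the box's frame. Turns with the cover; axes as the box's when shut.
- cover_3_pad (a point): Centre of the ribbed black press pad on the second from the right cover's top face, 74 mm above the bench when shut, 21 mm from the cover's near edge; at x = -28 mm in the box's frame. Turns with the cover; axes as the box's when shut.
- cover_4_pad (a point): Centre of the ribbed black press pad on the far right cover's top face, 74 mm above the bench when shut, 21 mm from the cover's near edge; at x = -28 mm in the box's frame. Turns with the cover; axes as the box's when shut.
- cover_1 (a joint): Tilt of the far left cover, rad: 0 shut and level, 1.0 open to its stop. Cover: flat aluminium plate 98 (x) x 72 (y) x 5 mm; pivot axis along y, 66 mm behind its near edge (45 mm beyond the pad centre), 71.5 mm above the bench. As it opens the near end sinks into the box and the short tail rises, up to 27 mm.
- cover_2 (a joint): Tilt of the second from the left cover, rad: 0 shut and level, 1.0 open to its stop. Any free cover resists with about 3 N at the pad (hinge friction, no spring) and stays where it is left; one that is held gives under 2 mm at the pad (0.04 rad).
- cover_3 (a joint): Tilt of the second from the right cover, rad: 0 shut and level, 1.0 open to its stop. The bay under each cover is free to 64 mm below the top. A shut fingertip 20 to 30 mm thick that goes straight down at the pad's place to 40 to 45 mm below the top opens a free cover to about 0.9 rad.
- cover_4 (a joint): Tilt of the far right cover, rad: 0 shut and level, 1.0 open to its stop. Built like the others.
- frit_jar: Bystander, loose: jar of blue glass grains with a metal lid, 64 mm across, 92 mm high, behind the box. Origin: centre of its underside. Leave it where it stands.
- tape_roll: Bystander, loose: roll of blue tape, 67 mm across, 19 mm high, behind the box. Origin: centre of its underside. Leave it where it stands.
- wax_block: Bystander, loose: yellow wax block 43 x 64 x 26 mm, in front of the box. Origin: centre of its underside. Leave it where it stands.
- matchbox: Bystander, loose: matchbox 36 x 53 x 15 mm, in front of the box. Origin: centre of its underside. Leave it where it stands.

How it is judged:
By the outcome, as a careful person would: the job done as asked, in the order asked, and still so for the second after the job is handed in, with the robot touching nothing.
It also fails if it takes over 42 s, if anything falls off the work surface, if the arm or the gripper's body presses on something with over 40 N, if the wrist force passes 120 N, or if a joint passes its speed limit or range.

## Robot

A 7-joint arm with a two-finger parallel gripper is mounted at the origin on a cart in front of the work surface, level with it; the furniture and walls round the work are solid. World frame = base frame: x ahead of the robot, y to its left, z up, the work surface at z = 0. Lengths are in mm, angles in rad, forces in N, time in s.
With the tool pointing down it reaches from about 425 to 950 mm from the base axis. Payload 4.7 kg.
Tool frame: the origin (TCP) lies between the finger pads; the fingertips stand 19 mm ahead of it and the grasp point (between the pads) is the TCP; z points along the fingers, x is the direction in which the jaws open and shut, and the axes are right-handed (so a half turn about z gives the same grasp; the last joint's range is limited). The gripper opens to 85 mm and grips with 20 to 120 N. Pads are 22 mm wide; open, the fingers measure 114 mm over their backs; the gripper's body (76 mm by 85 mm) begins 54 mm behind the grasp point. The pads swing forward as they close: fully open they stand 13 mm farther back than shut.
Start: joints at [-0.029, 0.469, -0.049, 1.532, 0.024, 1.141, -0.082], TCP at [675.016, 0.045, 250.335] pointing down, gripper open.
Joint ranges: [-2.59, 2.59], [-0.33, 1.99], [-1.39, 1.29], [0.1, 2.45], [-1.04, 4.18], [0.21, 1.99], [-2.66, 2.66]. Speed limits (rad/s): [2.57, 2.57, 3.14, 3.14, 3.14, 3.14, 3.14].

## Interface

Orientations are given as a unit quaternion [w, x, y, z].
In Python, from station import telemetry, imaging, bot gives the robot as it stands.
- The arm moves only by the tool jog_arm, never from a script. Its argument "steps" is a list of rows, each a list of 7 numbers: the closure, from 0 (fully open) to 1 (shut), then the shift along the tool's x, y, z in m, then the turn, a rotation vector about the tool's x, y, z in degrees. A call has 1 to 5 rows; each row is the pose to reach, as a shift and turn from the pose measured when the call began, along the tool's axes at that moment; what a row does not reach only later rows make up. A row lasts 1/10 s, in which the tool goes at most 50 mm and 8.59 degrees, less where a joint would pass 70% of its speed; a pose out of reach is approached as far as the arm can. A call with a gripper value outside its range is refused whole. The fingers move at their own pace and stop on an object; the grip force is fixed at half the most. Time passes only in rows, so rows that repeat a pose let the fingers close. It gives the time, the measured TCP pose, the force and the opening at its end, in the units of the state.
- telemetry.observe(): the state, without advancing time (a new reading comes with each control period).
- imaging.camera(name): name is "scene" or "side" or "wrist"; returns a dict with "color" (400x640x3 uint8, blue, green, red), "z_map" (400x640 float32, mm along the optical axis (not along the pixel's ray), 0 where there is no reading), "fx", "fy", "cx", "cy" (pixels), "R" (3x3) and "t" (3): a world point X has camera coordinates R X + t. Camera axes: x right, y down, z forward; pixel columns grow to the right and rows downward; lengths in mm; the calibration is good to about 2 mm. A picture is of the moment at which its call begins.
- bot.job_done(): hands the job in, once; it reports no verdict.
The state is a dict: "t": time; "q": joint angles; "joint_vel": joint speeds; "tau": joint torques, N m; "tool_pos": TCP position; "tcp_rot": TCP orientation; "wrist_force": force on the tool from outside, world axes, zero at the start; "moment": the same for the moment, N m; "finger_gap": finger opening in mm.
Only numpy, scipy, OpenCV 4.12 (cv2) and the standard library are available. Lean on these libraries where they do the work, as an engineer would, in place of code of your own. Each camera call takes 0.05 s, during which the arm holds its last target.

## Working session

There is one attempt and no reset: what is moved stays moved. The work goes in short steps, Python scripts to look and compute and a tool call to move; the robot and the scene stay as the last step left them, time stands still between calls to the robot, and variables do not carry over. Pictures are saved under pics/ and viewed, and the job is handed in when it is done.

Besides the shell and the picture viewer there is one more tool, called as name([rows], argument=value, ...), one row to a line, values as JSON. jog_arm: Moves the arm, as the interface text tells. Its arguments: {"type":"object","properties":{"steps":{"type":"array"}},"required":["steps"]}

```bash
mkdir -p pics; ls
python3 - <<'E'
from station import telemetry, imaging, bot
import cv2
s=telemetry.observe()
for k in s: print(k,s[k])
for n in ["scene","side","wrist"]:
    c=imaging.camera(n); cv2.imwrite(f"pics/{n}0.png",c["color"]); print(n,c["fx"],c["cx"],c["cy"],c["R"],c["t"])
    import numpy as np; np.savez(f"{n}0.npz",**c)
E
```

```text
pics
t 0.0
q [-0.02895576  0.46945436 -0.04856921  1.533688    0.02410706  1.14099138
 -0.08233953]
joint_vel [-0.00045876  0.00021781  0.00012147 -0.00184462  0.00054599 -0.00247348
 -0.00032724]
tau [ 1.18357209e-03 -5.10321057e+01 -4.63755790e-02 -2.37716943e+01
  1.05899444e-02  7.35067850e-03  1.56414734e-05]
tool_pos [6.74457787e+02 3.27355424e-02 2.49255103e+02]
tcp_rot [ 4.47817815e-05  9.99999522e-01  1.38584386e-05 -9.76633359e-04]
wrist_force [ 0.44795749 -0.16045198 -0.58799118]
moment [-0.00246069 -0.00834789  0.02201363]
finger_gap 85.40961933182767
scene 412.35123031193496 318.2284956100802 197.4188060165671 [[-0.55517465 -0.83161058 -0.01431616]
 [-0.41474634  0.29171811 -0.86190836]
 [ 0.72094839 -0.4725721  -0.50686194]] [426.36167847 260.89293309 553.66155155]
side 430.3701019288224 321.9540716437745 204.43586076933266 [[ 0.7576257   0.65265869 -0.0063185 ]
 [ 0.4663694  -0.54809741 -0.69432616]
 [-0.45662116  0.52309259 -0.71963273]] [-473.64956288 -137.76910047 1102.64446408]
wrist 328.088555447534 326.77967454798045 193.62593971471432 [[ 9.99997350e-01  2.17807461e-05 -2.30197952e-03]
 [ 7.05560487e-04 -9.54731717e-01  2.97467394e-01]
 [-2.19129379e-03 -2.97468230e-01 -9.54729203e-01]] [-674.04259698  -39.3904535   380.90805217]
```

View pics/scene0.png

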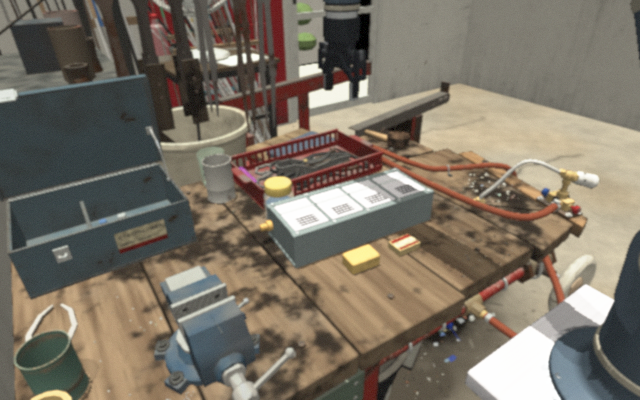

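View pics/side0.png

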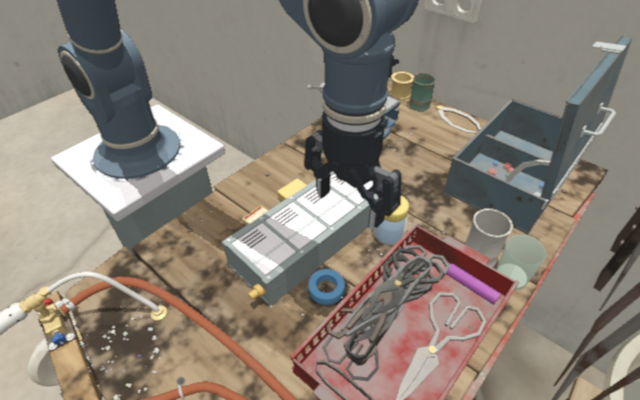

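View pics/wrist0.png

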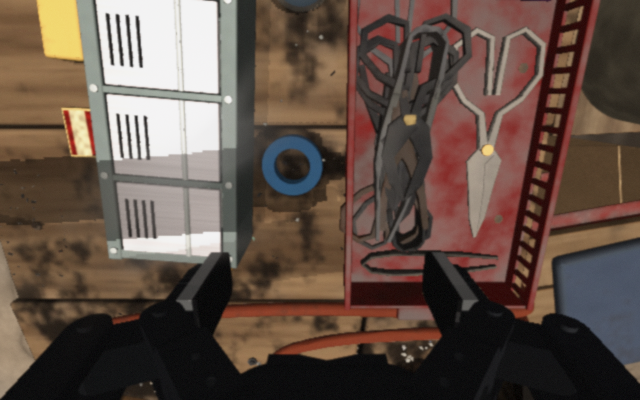

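The wrist view shows three covers with ribbed pads near (125,40), (133,137) and (142,218). The far-left cover is cut off at the top. The scene view shows all four covers, the wax block (361,258) and the matchbox (404,243) in front, and the jar at (278,188). I'll measure the ribs on the z=74 plane.

```bash
cat > h.py <<'E'
import numpy as np, cv2
def ray(c,u,v,z):
    d=np.array([(u-c["cx"])/c["fx"],(v-c["cy"])/c["fy"],1.0]); R=c["R"];t=c["t"]
    o=-R.T@t; d=R.T@d; return o+d*(z-o[2])/d[2]
def proj(c,X):
    p=c["R"]@np.asarray(X,float)+c["t"]; return c["fx"]*p[0]/p[2]+c["cx"],c["fy"]*p[1]/p[2]+c["cy"]
E
python3 - <<'E'
import numpy as np,cv2
from h import *
for n,(x0,y0,x1,y1) in dict(scene=(240,150,450,290),wrist=(20,0,260,270),side=(210,160,400,310)).items():
    c=np.load(f"{n}0.npz"); im=c["color"][y0:y1,x0:x1]
    k=3 if n!="wrist" else 2
    cv2.imwrite(f"pics/{n}_z.png",cv2.resize(im,None,fx=k,fy=k,interpolation=cv2.INTER_CUBIC))
c=np.load("wrist0.npz"); im=c["color"]; g=cv2.cvtColor(im,cv2.COLOR_BGR2GRAY)
m=(g<75).astype(np.uint8); m[:, :98]=0; m[:,165:]=0; m[250:]=0
m=cv2.morphologyEx(m,cv2.MORPH_CLOSE,np.ones((3,13)))
k,l,s,cc=cv2.connectedComponentsWithStats(m)
for i in range(1,k):
    if s[i,4]>150: 
        r=cv2.minAreaRect(np.argwhere(l==i)[:,::-1].astype(np.float32)); print(s[i],r[0],ray(c,*r[0],74))
for p in [(94,88),(103,176),(113,251),(228,100),(229,185),(234,259)]: print(p,ray(c,*p,74), c["z_map"][p[1],p[0]])
E
```

```text
[  98   14   44   71 1867] (119.32068634033203, 47.8482780456543) [499.54604356 110.72124693  74.        ]
[ 107  115   42   44 1380] (127.5, 136.5) [493.02667112  36.56460296  74.        ]
[ 114  181   41   59 1312] (134.37872314453125, 208.96287536621094) [487.05788383 -33.46819393  74.        ]
(94, 88) [471.39297007  78.54140188  74.        ] 283.1873
(103, 176) [ 4.63196995e+02 -4.50751555e-01  7.40000000e+01] 306.38422
(113, 251) [457.43343864 -78.8023032   74.        ] 329.0616
(228, 100) [587.32344811  68.49327935  74.        ] 285.75662
(229, 185) [581.31406602  -9.18812632  74.        ] 309.25583
(234, 259) [579.46015064 -87.70610627  74.        ] 334.42075
```

View pics/wrist_z.png

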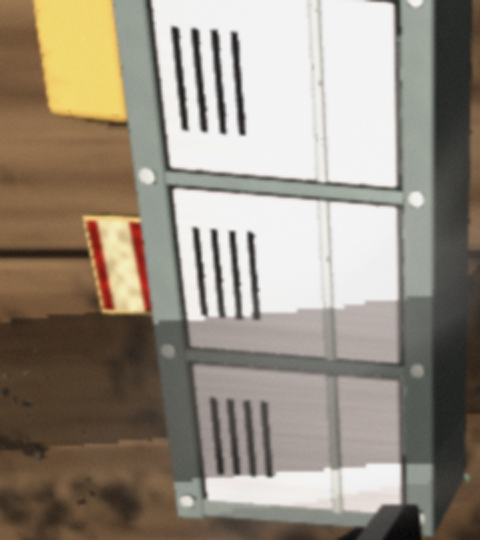

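View pics/scene_z.png

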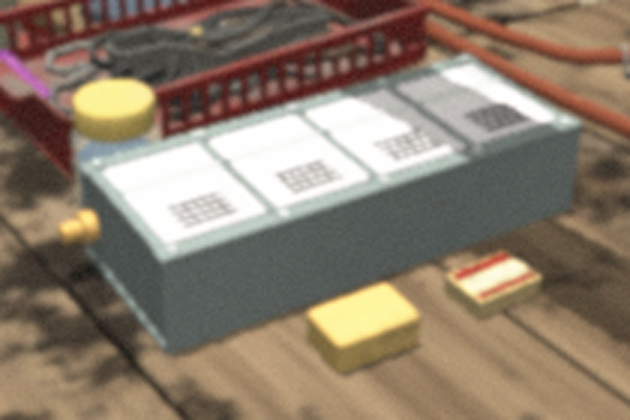

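jog_arm([
  [1,-0.04,-0.02,-0.015,0,0,0],
  [1,-0.08,-0.045,-0.03,0,0,0],
  [1,-0.12,-0.07,-0.045,0,0,0],
  [1,-0.155,-0.09,-0.05,0,0,0],
  [1,-0.155,-0.09,-0.05,0,0,0],
])

```text
t: 0.65
tool_pos: [515.8, 93.9, 301.0]
tcp_rot: [-0.001, 1.0, 0.004, -0.001]
wrist_force: [0.8, 0.1, -0.2]
finger_gap: 12.3
```

Run:
```python
from station import telemetry, imaging
import cv2, numpy as np
c=imaging.camera("wrist"); np.savez("wrist1.npz",**c)
cv2.imwrite("pics/wrist1.png",c["color"])
s=telemetry.observe(); print(s["t"],s["tool_pos"],s["tcp_rot"],s["wrist_force"],s["finger_gap"],s["joint_vel"].__abs__().max())
```

```text
0.7 [518.04919254  91.72807193 300.53650035] [-1.58799917e-04  9.99997807e-01  2.07873830e-03 -1.98660698e-04] [-0.37009497 -0.95034395  0.93777444] 4.978704807696487 0.04984709802567952
```

View pics/wrist1.png

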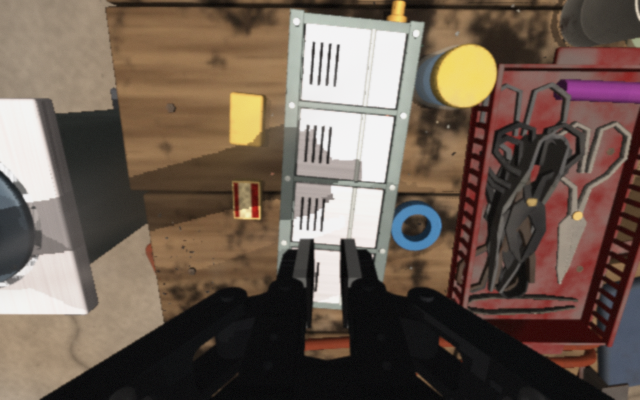

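The wrist view now shows all of the box except cover 4, which the fingers hide. Pads 1 to 3 are at about (324,64), (318,145) and (312,213). There are left screws at (296,19), (293,104), (288,179) and (283,244), and right screws at (416,33), (405,116), (393,187) and (383,252).

Run:
```python
from h import *
c=np.load("wrist1.npz"); im=c["color"]; g=cv2.cvtColor(im,cv2.COLOR_BGR2GRAY).astype(np.float32)
# ribs: black-hat
bh=cv2.morphologyEx(cv2.cvtColor(im,cv2.COLOR_BGR2GRAY),cv2.MORPH_BLACKHAT,np.ones((1,9)))
pads=[]
for (u,v) in [(324,64),(318,145),(312,213)]:
    w=bh[v-32:v+32,u-21:u+21]; m=(w>50).astype(np.uint8)
    k,l,s,cc=cv2.connectedComponentsWithStats(m); keep=[i for i in range(1,k) if s[i,3]>20]
    pts=np.argwhere(np.isin(l,keep))[:,::-1].astype(np.float32)
    r=cv2.minAreaRect(pts); p=np.array(r[0])+[u-21,v-32]; pads.append(ray(c,*p,74)[:2]); print(len(keep),p,r[1],pads[-1])
L=[(296,19),(293,104),(288,179),(283,244)]; R=[(416,33),(405,116),(393,187),(383,252)]
def ref(u,v):
    w=g[v-5:v+6,u-5:u+6]; w=np.clip(w-np.percentile(w,75),0,None); yy,xx=np.mgrid[-5:6,-5:6]; return u+(w*xx).sum()/w.sum(), v+(w*yy).sum()/w.sum()
A=[ray(c,*ref(*p),74)[:2] for p in L+R]
for a in A: print(a)
z=c["z_map"]
for u,v in [(345,80),(340,150),(345,205)]:
    d=z[v,u]; X=c["R"].T@(np.array([(u-c["cx"])/c["fx"]*d,(v-c["cy"])/c["fy"]*d,d])-c["t"]); print("top",X)
# rigid fit: pads (-28,y), screws +-hx
from scipy.optimize import least_squares
def mod(p):
    th,x,y,hx=p; C,S=np.cos(th),np.sin(th)
    b=[(-28,120),(-28,40),(-28,-40)]+[(-hx,q) for q in(160,80,0,-80)]+[(hx,q) for q in(160,80,0,-80)]
    return np.array([(x+C*a-S*q,y+S*a+C*q) for a,q in b])
obs=np.array(pads+A)
f=least_squares(lambda p:(mod(p)-obs).ravel(),[-.08,520,80,58],loss="soft_l1"); print(f.x); print((mod(f.x)-obs).round(1))
th,x,y,_=f.x; C,S=np.cos(th),np.sin(th)
sc=np.load("scene0.npz"); im=sc["color"].copy(); im2=c["color"].copy()
for q in (120,40,-40,-120):
    P=(x-28*C-S*q,y-28*S+C*q,74); print(q,P,proj(sc,P))
    for I,cam in((im,sc),(im2,c)): cv2.circle(I,tuple(int(round(a)) for a in proj(cam,P)),2,(0,0,255),-1)
cv2.imwrite("pics/chk.png",np.hstack([cv2.resize(im[150:290,240:450],None,fx=2,fy=2),im2[:280,250:430]]))
```

```text
4 [323.86207199  63.65517616] (27.903282165527344, 42.851470947265625) [511.8018011  196.43770984]
4 [317.51764679 143.77058792] (25.693328857421875, 37.19780349731445) [505.37740556 116.34890696]
4 [312.24827766 214.02069092] (25.079736709594727, 32.71992111206055) [499.26427921  35.95293285]
[484.76700833 234.62463682]
[478.42174438 156.43949058]
[471.81724879  78.38154904]
[ 4.65308259e+02 -3.37440835e-02]
[601.22285122 224.99171311]
[594.71800259 146.71891875]
[588.12422163  68.8389786 ]
[581.96710329  -9.82008526]
top [533.28643774 181.15132948  74.00432739]
top [529.53277851 110.07663299  75.49686543]
top [536.34898144  47.85623473  75.9694019 ]
[-8.16758787e-02  5.30053296e+02  7.33929875e+01  5.84098946e+01]
[[ 0.1 -1.2]
 [ 0.  -0.8]
 [-0.4 -0.1]
 [ 0.1  3. ]
 [-0.1  1.5]
 [ 0.  -0.2]
 [ 0.  -1.5]
 [ 0.1  3.1]
 [ 0.1  1.6]
 [ 0.1 -0.2]
 [-0.2 -1.3]]
120 (np.float64(511.93684983729906), np.float64(195.27733581483412), 74) (np.float64(307.14852556030377), np.float64(219.13161286770395))
40 (np.float64(505.41004185669544), np.float64(115.54402547602822), 74) (np.float64(342.50439912666604), np.float64(208.00362687493))
-40 (np.float64(498.8832338760918), np.float64(35.81071513722235), 74) (np.float64(375.14555924079866), np.float64(197.73007580975315))
-120 (np.float64(492.3564258954882), np.float64(-43.92259520158353), 74) (np.float64(405.3731099897981), np.float64(188.21618950457204))
```

View pics/chk.png

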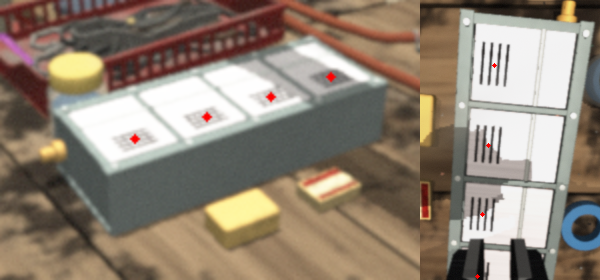

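The projected pads match in both views. Box yaw is -4.7°, and the pads are at (512,195), (505,116), (499,36) and (492,-44). I'll start above pad 1.

jog_arm([
  [1,-0.001,-0.025,0.03,0,0,1],
  [1,-0.003,-0.05,0.07,0,0,2],
  [1,-0.004,-0.075,0.11,0,0,3],
  [1,-0.006,-0.104,0.15,0,0,4.5],
  [1,-0.006,-0.104,0.18,0,0,4.5],
])

```text
t: 1.2
tool_pos: [510.9, 199.3, 117.6]
tcp_rot: [-0.001, 0.999, -0.035, -0.001]
wrist_force: [0.1, 0.5, -0.3]
finger_gap: -0.3
```

jog_arm([
  [1,0,0,0,0,0,0],
  [1,0,0,0,0,0,0],
])

```text
t: 1.4
tool_pos: [511.5, 198.7, 117.0]
tcp_rot: [-0.0, 0.999, -0.036, -0.002]
wrist_force: [0.3, 0.0, 0.2]
finger_gap: -0.4
```

```bash
cat > st.py <<'E'
from station import telemetry
import numpy as np
from scipy.spatial.transform import Rotation as Ro
s=telemetry.observe(); q=s["tcp_rot"]; R=Ro.from_quat([q[1],q[2],q[3],q[0]]).as_matrix()
p=np.array(s["tool_pos"]); print("t",round(s["t"],2),"pos",p.round(1),"gap",round(s["finger_gap"],1),"F",np.round(s["wrist_force"],1),"yaw",np.degrees(np.arctan2(R[1,0],R[0,0])).round(2),"z",R[:,2].round(4))
for i,t in enumerate([(512,195.5),(505.4,115.6),(498.9,35.8),(492.4,-43.9)]): print(i+1,(R.T@(np.array([*t,93.])-p)).round(1))
E
python3 st.py
```

```text
t 1.4 pos [511.5 198.7 117. ] gap -0.4 F [0.3 0.  0.2] yaw -4.08 z [-3.9e-03  9.0e-04 -1.0e+00]
1 [ 0.8  3.1 23.9]
2 [-0.1 83.3 23.9]
3 [ -0.9 163.4  23.9]
4 [ -1.7 243.3  23.8]
```

jog_arm([
  [1,0.001,0.003,0.01,0,0,0.5],
  [1,0.001,0.003,0.019,0,0,0.5],
  [1,0.001,0.003,0.019,0,0,0.5],
])

```text
t: 1.7
tool_pos: [512.2, 194.5, 97.5]
tcp_rot: [0.0, 0.999, -0.041, -0.002]
wrist_force: [-0.4, 0.4, 0.4]
finger_gap: 0.1
```

jog_arm([
  [1,0,0,0.002,0,0,0],
  [1,0,0,0.004,0,0,0],
])

```text
t: 1.9
tool_pos: [512.5, 194.3, 93.9]
tcp_rot: [-0.0, 0.999, -0.041, -0.002]
wrist_force: [0.3, 0.1, -0.2]
finger_gap: -0.2
```

jog_arm([
  [1,0,0,0.001,0,0,0],
  [1,0,0,0.001,0,0,0],
])

```text
t: 2.1
tool_pos: [512.5, 194.4, 93.1]
tcp_rot: [-0.0, 0.999, -0.041, -0.002]
wrist_force: [-1.2, -0.9, 1.0]
finger_gap: 0.1
```

jog_arm([
  [1,0,0,0.001,0,0,0],
  [1,0,0,0.001,0,0,0],
])

```text
t: 2.3
tool_pos: [512.6, 194.4, 92.9]
tcp_rot: [-0.0, 0.999, -0.041, -0.002]
wrist_force: [-2.2, -0.6, 6.7]
finger_gap: -0.0
```

jog_arm([
  [1,0,0,0.001,0,0,0],
  [1,0,0,0.001,0,0,0],
])

```text
t: 2.5
tool_pos: [512.5, 194.4, 92.8]
tcp_rot: [0.0, 0.999, -0.041, -0.002]
wrist_force: [-2.8, -1.7, 7.5]
finger_gap: 0.2
```

Pad 1 took 7.5 N without moving, so it is firm. On to pad 2.

jog_arm([
  [1,0,0,-0.012,0,0,0],
  [1,0,0.025,-0.012,0,0,0],
  [1,0,0.06,-0.012,0,0,0],
  [1,0,0.079,-0.01,0,0,0],
  [1,0,0.079,-0.006,0,0,0],
])

```text
t: 3.0
tool_pos: [506.6, 112.4, 99.6]
tcp_rot: [0.001, 0.999, -0.044, -0.001]
wrist_force: [-0.5, -0.1, 0.6]
finger_gap: -0.2
```

```bash
python3 st.py
```

```text
t 3.0 pos [506.6 112.4  99.6] gap -0.2 F [-0.5 -0.1  0.6] yaw -4.99 z [-0.0019 -0.0013 -1.    ]
1 [ -1.9 -83.3   6.5]
2 [-1.5 -3.1  6.6]
3 [-1.  77.   6.7]
4 [ -0.6 156.9   6.8]
```

jog_arm([
  [1,-0.001,-0.003,0.002,0,0,0],
  [1,-0.001,-0.003,0.005,0,0,0],
  [1,-0.001,-0.003,0.005,0,0,0],
])

```text
t: 3.3
tool_pos: [505.7, 117.0, 94.3]
tcp_rot: [0.0, 0.999, -0.042, -0.001]
wrist_force: [-1.2, 0.5, 0.3]
finger_gap: -0.1
```

jog_arm([
  [1,0,0,0.001,0,0,0],
  [1,0,0,0.001,0,0,0],
])

```text
t: 3.5
tool_pos: [505.7, 117.8, 93.2]
tcp_rot: [0.0, 0.999, -0.042, -0.001]
wrist_force: [-0.6, -0.4, 0.6]
finger_gap: -0.3
```

jog_arm([
  [1,0,0,0.001,0,0,0],
  [1,0,0,0.001,0,0,0],
])

```text
t: 3.7
tool_pos: [505.8, 117.8, 92.9]
tcp_rot: [0.0, 0.999, -0.042, -0.001]
wrist_force: [-0.8, -1.3, 5.1]
finger_gap: -0.1
```

jog_arm([
  [1,0,0,0.001,0,0,0],
  [1,0,0,0.001,0,0,0],
])

```text
t: 3.9
tool_pos: [505.8, 117.8, 92.8]
tcp_rot: [0.001, 0.999, -0.042, -0.001]
wrist_force: [-1.9, -1.0, 9.0]
finger_gap: -0.1
```

Pad 2 held at 9 N, so it is firm too. Next is pad 3.

jog_arm([
  [1,0,0,-0.012,0,0,0],
  [1,0,0.025,-0.012,0,0,0],
  [1,0,0.06,-0.012,0,0,0],
  [1,0,0.081,-0.01,0,0,0],
  [1,0,0.081,-0.006,0,0,0],
])

```text
t: 4.4
tool_pos: [499.3, 33.6, 99.6]
tcp_rot: [0.001, 0.999, -0.044, -0.001]
wrist_force: [0.4, -0.8, -0.6]
finger_gap: -0.0
```

```bash
python3 st.py
```

```text
t 4.4 pos [499.3  33.6  99.6] gap -0.0 F [ 0.4 -0.8 -0.6] yaw -5.1 z [-0.0014 -0.0027 -1.    ]
1 [  -1.7 -162.4    6.2]
2 [ -1.2 -82.2   6.4]
3 [-0.6 -2.2  6.6]
4 [ 0.  77.8  6.8]
```

jog_arm([
  [1,-0.001,-0.001,0.002,0,0,0],
  [1,-0.001,-0.001,0.005,0,0,0],
  [1,-0.001,-0.001,0.005,0,0,0],
])

```text
t: 4.7
tool_pos: [498.3, 35.9, 94.4]
tcp_rot: [0.001, 0.999, -0.043, -0.001]
wrist_force: [0.4, 0.1, -1.0]
finger_gap: -0.3
```

jog_arm([
  [1,0,0,0.001,0,0,0],
  [1,0,0,0.001,0,0,0],
])

```text
t: 4.9
tool_pos: [498.2, 36.8, 93.3]
tcp_rot: [0.001, 0.999, -0.043, -0.001]
wrist_force: [0.3, 0.4, -0.2]
finger_gap: 0.2
```

jog_arm([
  [1,0,0,0.001,0,0,0],
  [1,0,0,0.001,0,0,0],
])

```text
t: 5.1
tool_pos: [498.3, 36.8, 92.4]
tcp_rot: [0.001, 0.999, -0.043, -0.001]
wrist_force: [-0.3, -0.7, 2.1]
finger_gap: -0.4
```

jog_arm([
  [1,0,0,0.001,0,0,0],
  [1,0,0,0.001,0,0,0],
])

```text
t: 5.3
tool_pos: [498.3, 36.7, 91.5]
tcp_rot: [0.001, 0.999, -0.043, -0.001]
wrist_force: [-1.3, -0.3, 3.1]
finger_gap: 0.2
```

Pad 3 is giving under about 3 N. I'll go a few mm further to confirm.

jog_arm([
  [1,0,0,0.002,0,0,0],
  [1,0,0,0.004,0,0,0],
])

```text
t: 5.5
tool_pos: [498.4, 36.8, 87.5]
tcp_rot: [0.001, 0.999, -0.043, -0.001]
wrist_force: [-1.2, -0.5, 3.5]
finger_gap: 0.1
```

Cover 3 is the free one: it has sunk 5.5 mm at 3.5 N. Now I'll push it down.

jog_arm([
  [1,0,0,0.005,0,0,0],
  [1,0,0,0.01,0,0,0],
  [1,0,0,0.015,0,0,0],
  [1,0,0,0.02,0,0,0],
  [1,0,0,0.025,0,0,0],
])

```text
t: 6.0
tool_pos: [498.2, 36.9, 61.9]
tcp_rot: [0.001, 0.999, -0.043, -0.001]
wrist_force: [-0.2, 1.3, 4.1]
finger_gap: 0.3
```

jog_arm([
  [1,0,0,0.004,0,0,0],
  [1,0,0,0.008,0,0,0],
  [1,0,0,0.008,0,0,0],
])

```text
t: 6.3
tool_pos: [497.1, 36.9, 52.9]
tcp_rot: [0.001, 0.999, -0.043, -0.002]
wrist_force: [-0.4, 0.5, -0.1]
finger_gap: -0.1
```

```bash
python3 st.py
```

```text
t 6.3 pos [497.1  36.9  52.9] gap -0.1 F [-0.4  0.5 -0.1] yaw -4.88 z [-0.0045 -0.0021 -1.    ]
1 [   1.2 -159.2  -40.5]
2 [  1.4 -79.1 -40.3]
3 [  1.7   1.  -40.1]
4 [  2.   81.  -39.9]
```

jog_arm([
  [1,0.001,0,0.002,0,0,0],
  [1,0.001,0,0.004,0,0,0],
  [1,0.001,0,0.004,0,0,0],
])

```text
t: 6.6
tool_pos: [498.4, 36.8, 50.0]
tcp_rot: [0.001, 0.999, -0.043, -0.002]
wrist_force: [-1.8, 0.2, 12.7]
finger_gap: 0.2
```

```bash
python3 st.py
python3 - <<'E'
from station import imaging
import cv2,numpy as np
a=imaging.camera("side")["color"][130:330,180:440]; b=imaging.camera("scene")["color"][130:330,220:480]
cv2.imwrite("pics/open1.png",np.vstack([cv2.resize(a,None,fx=1.5,fy=1.5),cv2.resize(b,None,fx=1.5,fy=1.5)]))
E
```

```text
t 6.6 pos [498.4  36.8  50. ] gap 0.2 F [-1.8  0.2 12.7] yaw -4.89 z [-0.0044 -0.0023 -1.    ]
1 [-1.000e-01 -1.592e+02 -4.340e+01]
2 [  0.1 -79.  -43.2]
3 [  0.4   1.  -43. ]
4 [  0.8  81.  -42.8]
```

View pics/open1.png

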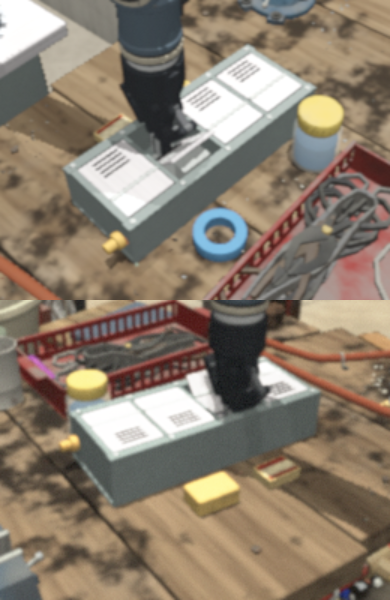

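The push is at depth 43 mm and 12.7 N, which suggests the cover has reached its stop. In both views its tail has risen behind the gripper. I'll retract straight up.

jog_arm([
  [1,-0.001,0,-0.01,0,0,0],
  [1,-0.001,0,-0.03,0,0,0],
  [1,-0.001,0,-0.06,0,0,0],
  [1,-0.001,0,-0.1,0,0,0],
  [1,-0.001,0,-0.15,0,0,0],
])

```text
t: 7.2
tool_pos: [496.4, 36.9, 200.3]
tcp_rot: [0.001, 0.999, -0.043, -0.004]
wrist_force: [1.0, -0.2, 0.1]
finger_gap: -0.0
```

jog_arm([
  [1,0,0,-0.05,0,0,0],
  [1,0,-0.04,-0.09,0,0,0],
  [1,0,-0.04,-0.1,0,0,0],
  [1,0,-0.04,-0.1,0,0,0],
])

```text
t: 7.6
tool_pos: [501.6, 78.7, 302.9]
tcp_rot: [0.001, 0.999, -0.041, -0.001]
wrist_force: [0.5, -0.7, 0.3]
finger_gap: -0.1
```

```bash
python3 st.py
python3 - <<'E'
from station import imaging
import cv2,numpy as np
w=imaging.camera("wrist"); np.savez("wrist2.npz",**w); c=imaging.camera("side"); np.savez("side2.npz",**c); sc=imaging.camera("scene")
a=c["color"][130:330,180:440]; b=sc["color"][130:330,220:480]
cv2.imwrite("pics/open2.png",np.vstack([cv2.resize(a,None,fx=1.5,fy=1.5),cv2.resize(b,None,fx=1.5,fy=1.5)]))
cv2.imwrite("pics/wrist2.png",w["color"])
# depth profile along box x for each cover, from side & wrist
th=-.0817;C,S=np.cos(th),np.sin(th)
for n,cam in(("side",c),("wrist",w)):
    z=cam["z_map"]; v,u=np.nonzero(z>0); d=z[v,u]
    P=np.stack([(u-cam["cx"])/cam["fx"]*d,(v-cam["cy"])/cam["fy"]*d,d],1); X=(P-cam["t"])@cam["R"]
    bx=C*(X[:,0]-530)+S*(X[:,1]-73.4); by=-S*(X[:,0]-530)+C*(X[:,1]-73.4)
    for k,yc in enumerate((120,40,-40,-120)):
        m=(abs(by-yc)<22)
        print(n,k+1,[(x,int(np.median(X[m&(abs(bx-x)<4),2])) if (m&(abs(bx-x)<4)).sum()>5 else None) for x in range(-45,50,8)])
E
```

```text
t 7.6 pos [501.6  78.7 302.9] gap -0.1 F [ 0.5 -0.7  0.3] yaw -4.73 z [-0.0026 -0.0013 -1.    ]
1 [   1.2 -117.6  209.7]
2 [  1.3 -37.4 209.8]
3 [  1.4  42.6 209.9]
4 [  1.5 122.6 210. ]
side 1 [(-45, 74), (-37, 74), (-29, 74), (-21, 74), (-13, 74), (-5, 74), (3, 74), (11, 74), (19, 75), (27, 74), (35, 74), (43, 74)]
side 2 [(-45, 74), (-37, 74), (-29, 74), (-21, 74), (-13, 74), (-5, 74), (3, 419), (11, 74), (19, 74), (27, 74), (35, 74), (43, 74)]
side 3 [(-45, 436), (-37, 443), (-29, 448), (-21, 447), (-13, 446), (-5, 446), (3, 439), (11, 74), (19, 76), (27, 69), (35, 69), (43, 68)]
side 4 [(-45, 74), (-37, 74), (-29, 74), (-21, 74), (-13, 74), (-5, 74), (3, 74), (11, 74), (19, 75), (27, 74), (35, 74), (43, 74)]
wrist 1 [(-45, 74), (-37, 74), (-29, 74), (-21, 74), (-13, 74), (-5, 74), (3, 74), (11, 74), (19, 75), (27, 74), (35, 74), (43, 75)]
wrist 2 [(-45, 366), (-37, 364), (-29, 75), (-21, 363), (-13, 366), (-5, 74), (3, 74), (11, 74), (19, 75), (27, 74), (35, 74), (43, 74)]
wrist 3 [(-45, 10), (-37, 10), (-29, 24), (-21, 33), (-13, 43), (-5, 51), (3, 60), (11, 70), (19, 79), (27, 88), (35, 95), (43, 7)]
wrist 4 [(-45, None), (-37, None), (-29, None), (-21, None), (-13, None), (-5, 74), (3, 74), (11, 75), (19, 75), (27, 74), (35, 74), (43, 74)]
```

View pics/open2.png

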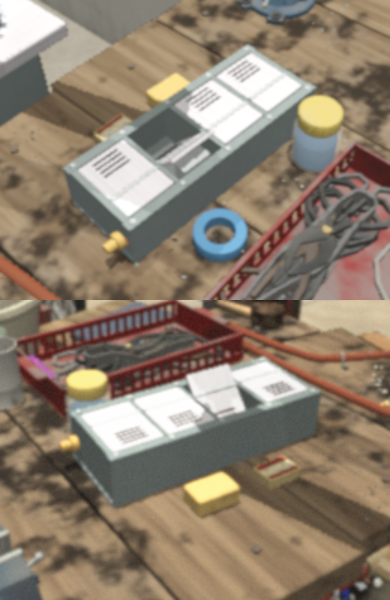

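View pics/wrist2.png

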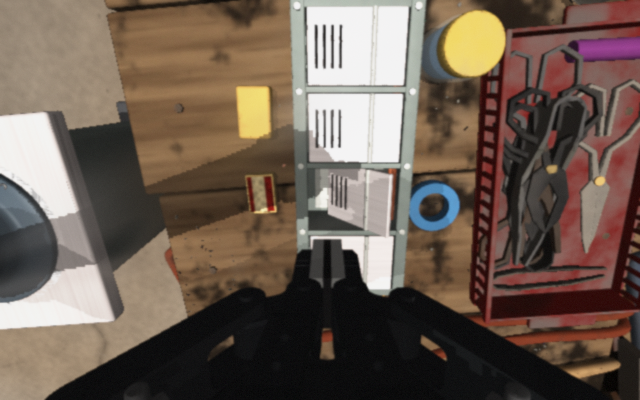

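Cover 3 is open, with its tail raised at about (375,200) in the wrist view. The others are flat and the bystanders are in place. I'll fit the tilt more precisely.

Run:
```python
import numpy as np
cam=np.load("wrist2.npz"); z=cam["z_map"]; v,u=np.nonzero(z>0); d=z[v,u]
P=np.stack([(u-cam["cx"])/cam["fx"]*d,(v-cam["cy"])/cam["fy"]*d,d],1); X=(P-cam["t"])@cam["R"]
th=-.0817;C,S=np.cos(th),np.sin(th)
bx=C*(X[:,0]-530)+S*(X[:,1]-73.4); by=-S*(X[:,0]-530)+C*(X[:,1]-73.4)
for lo,hi in((-30,-5),(-15,5),(5,20),(-22,32)):
    m=(abs(by+40)<25)&(bx>lo)&(bx<hi)&(X[:,2]<110)&(X[:,2]>10)
    a=bx[m];b=X[m,2]
    for _ in range(5):
        p=np.polyfit(a,b,1); r=abs(np.polyval(p,a)-b); k=r<4; a,b=a[k],b[k]
    print(lo,hi,len(a),np.arctan(p[0]),np.polyval(p,17))
m=(abs(by+40)<25)&(bx<45)&(bx>-45); print("tail max z",np.percentile(X[m&(X[:,2]<130),2],99.5))
```

```text
-30 -5 759 0.8543668251460955 77.60973291476589
-15 5 705 0.830660094737194 76.11670061956588
5 20 621 0.8642732122768082 77.33300545706918
-22 32 2092 0.8459926505534956 76.90447909509594
tail max z 97.96044042952423
```

The tilt reads about 0.85 rad. That's open, but there is plenty of time, so I'll gently push a few mm deeper for margin and watch the force.

jog_arm([
  [1,0.001,0.02,0.04,0,0,0],
  [1,0.002,0.0425,0.08,0,0,0],
  [1,0.002,0.0425,0.125,0,0,0],
  [1,0.002,0.0425,0.165,0,0,0],
  [1,0.002,0.0425,0.19,0,0,0],
])

```text
t: 8.25
tool_pos: [492.5, 30.8, 104.4]
tcp_rot: [0.003, 0.999, -0.044, -0.009]
wrist_force: [-1.2, 0.3, 0.5]
finger_gap: 0.2
```

jog_arm([
  [1,0,0,0,0,0,0],
])

```text
t: 8.35
tool_pos: [488.7, 29.4, 100.1]
tcp_rot: [0.004, 0.999, -0.045, -0.014]
wrist_force: [-0.5, -0.1, 0.8]
finger_gap: -0.1
```

```bash
python3 st.py
```

```text
t 8.35 pos [488.7  29.4 100.1] gap -0.1 F [-0.5 -0.1  0.8] yaw -5.16 z [-0.0291 -0.0067 -0.9996]
1 [   8.5 -167.6    5.3]
2 [  9.1 -87.5   6. ]
3 [ 9.8 -7.4  6.8]
4 [10.5 72.6  7.5]
```

jog_arm([
  [1,0.006,-0.004,0,0.2,0.8,-0.2],
  [1,0.011,-0.007,0,0.4,1.6,-0.4],
  [1,0.011,-0.007,0,0.4,1.6,-0.4],
  [1,0.011,-0.007,0,0.4,1.6,-0.4],
])

```text
t: 8.75
tool_pos: [501.2, 35.6, 100.9]
tcp_rot: [0.001, 0.999, -0.041, 0.001]
wrist_force: [0.4, -0.6, -0.6]
finger_gap: -0.2
```

```bash
python3 st.py
```

```text
t 8.75 pos [501.2  35.6 100.9] gap -0.2 F [ 0.4 -0.6 -0.6] yaw -4.74 z [ 0.0018 -0.0019 -1.    ]
1 [  -2.4 -160.3    7.7]
2 [ -2.4 -80.1   7.8]
3 [-2.3 -0.1  7.9]
4 [-2.2 79.9  8.1]
```

jog_arm([
  [1,0,0,0.01,0,0,0],
  [1,0,0,0.02,0,0,0],
  [1,0,0,0.03,0,0,0],
  [1,0,0,0.038,0,0,0],
  [1,0,0,0.042,0,0,0],
])

```text
t: 9.25
tool_pos: [500.5, 35.4, 57.6]
tcp_rot: [0.001, 0.999, -0.041, -0.0]
wrist_force: [-0.8, 0.1, 0.4]
finger_gap: 0.1
```

jog_arm([
  [1,0,0,0.002,0,0,0],
  [1,0,0,0.004,0,0,0],
  [1,0,0,0.004,0,0,0],
])

```text
t: 9.55
tool_pos: [500.5, 35.4, 53.4]
tcp_rot: [0.001, 0.999, -0.041, -0.0]
wrist_force: [0.6, 0.4, 0.5]
finger_gap: -0.3
```

jog_arm([
  [1,0,0,0.002,0,0,0],
  [1,0,0,0.003,0,0,0],
  [1,0,0,0.003,0,0,0],
])

```text
t: 9.85
tool_pos: [500.7, 35.5, 50.7]
tcp_rot: [0.001, 0.999, -0.041, 0.0]
wrist_force: [-0.3, 0.1, 1.9]
finger_gap: -0.2
```

jog_arm([
  [1,0,0,0.001,0,0,0],
  [1,0,0,0.002,0,0,0],
  [1,0,0,0.002,0,0,0],
])

```text
t: 10.15
tool_pos: [500.8, 35.5, 49.0]
tcp_rot: [0.001, 0.999, -0.041, 0.0]
wrist_force: [-0.8, 0.2, 5.9]
finger_gap: 0.0
```

jog_arm([
  [1,0,0,0.001,0,0,0],
  [1,0,0,0.002,0,0,0],
  [1,0,0,0.002,0,0,0],
])

```text
t: 10.45
tool_pos: [501.1, 35.5, 48.5]
tcp_rot: [0.001, 0.999, -0.041, 0.0]
wrist_force: [-3.2, -0.1, 17.4]
finger_gap: 0.1
```

The force rises to 17 N at depth 44.5 mm with no further travel, which is the stop. I'll retract gently.

jog_arm([
  [1,-0.001,0,-0.01,0,0,0],
  [1,-0.001,0,-0.025,0,0,0],
  [1,-0.001,0,-0.05,0,0,0],
  [1,-0.001,0,-0.09,0,0,0],
  [1,-0.001,0,-0.13,0,0,0],
])

```text
t: 10.95
tool_pos: [499.3, 35.8, 179.3]
tcp_rot: [0.001, 0.999, -0.041, -0.001]
wrist_force: [1.2, 0.3, -0.0]
finger_gap: 0.3
```

jog_arm([
  [1,0,-0.01,-0.04,0,0,0],
  [1,0,-0.03,-0.08,0,0,0],
  [1,0,-0.04,-0.12,0,0,0],
  [1,0,-0.04,-0.12,0,0,0],
  [1,0,-0.04,-0.12,0,0,0],
])

```text
t: 11.45
tool_pos: [502.8, 76.1, 299.9]
tcp_rot: [0.001, 0.999, -0.041, 0.0]
wrist_force: [0.3, -0.3, -1.4]
finger_gap: -0.4
```

```bash
python3 st.py
python3 - <<'E'
from station import imaging
import cv2,numpy as np
cam=imaging.camera("wrist"); sc=imaging.camera("scene"); sd=imaging.camera("side")
cv2.imwrite("pics/fin.png",np.vstack([cv2.resize(a,(390,300)) for a in(sd["color"][130:330,180:440],sc["color"][130:330,220:480])]))
z=cam["z_map"]; v,u=np.nonzero(z>0); d=z[v,u]
P=np.stack([(u-cam["cx"])/cam["fx"]*d,(v-cam["cy"])/cam["fy"]*d,d],1); X=(P-cam["t"])@cam["R"]
th=-.0817;C,S=np.cos(th),np.sin(th)
bx=C*(X[:,0]-530)+S*(X[:,1]-73.4); by=-S*(X[:,0]-530)+C*(X[:,1]-73.4)
for lo,hi in((-22,32),(-30,-5),(-15,5)):
    m=(abs(by+40)<25)&(bx>lo)&(bx<hi)&(X[:,2]<110)&(X[:,2]>10)
    a=bx[m];b=X[m,2]
    for _ in range(5):
        p=np.polyfit(a,b,1); k=abs(np.polyval(p,a)-b)<4; a,b=a[k],b[k]
    print(lo,hi,len(a),np.arctan(p[0]),np.polyval(p,17))
# bystander drift in scene/side images
for n,c in(("scene",sc),("side",sd)):
    o=np.load(n+"0.npz")["color"]
    for nm,lo,hi in(("yellow",(15,120,120),(35,255,255)),("blue",(95,150,80),(115,255,255))):
        r=[]
        for im in(o,c["color"]):
            m=cv2.inRange(cv2.cvtColor(im,cv2.COLOR_BGR2HSV),lo,hi); k,l,s,cc=cv2.connectedComponentsWithStats(m)
            r.append([tuple(cc[i].round(1)) for i in range(1,k) if s[i,4]>120])
        print(n,nm,r)
E
```

```text
t 11.45 pos [502.8  76.1 299.9] gap -0.4 F [ 0.3 -0.3 -1.4] yaw -4.7 z [ 5.0e-04 -2.3e-03 -1.0e+00]
1 [  -0.8 -120.2  206.6]
2 [ -0.8 -40.1 206.8]
3 [ -0.7  40.  207. ]
4 [ -0.7 120.  207.1]
-22 32 2160 0.9008685549702821 77.23042838953273
-30 -5 681 0.9174320356539768 78.50637417415601
-15 5 719 0.8987545128824143 76.94086924183948
scene yellow [[(np.float64(277.7), np.float64(190.5)), (np.float64(360.0), np.float64(263.6))], [(np.float64(277.7), np.float64(190.7)), (np.float64(360.9), np.float64(262.3))]]
scene blue [[], []]
side yellow [[], [(np.float64(392.4), np.float64(215.7))]]
side blue [[], []]
```

View pics/fin.png

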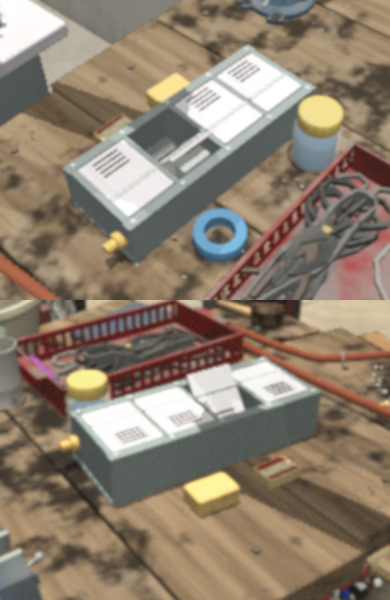

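Cover 3 now stands at about 0.90 rad, the other covers are flat, and the bystanders look unmoved. The arm is clear of everything, so I'm handing in.

```bash
python3 -c "
from station import bot; print(bot.job_done())"
```

```text
the job is handed in; nothing more can be done
None
```

The unlatched cover was cover 3, second from the right; it is now wide open and the job is handed in at about 11.6 s of the 42 s allowed.

- **Finding it:** I pressed the pads with shut fingers from the left. Cover 1 held at 7.5 N and cover 2 at 9 N, both without moving. Cover 3 gave way at about 3 N, so I never pressed cover 4.
- **Opening it:** The first push went 43 mm below the top, and the cover then measured about 0.85 rad. I pushed a second time for margin, to 44.5 mm, where travel stopped at 17 N. I took that as the stop.
- **Last checks:**
  - With the arm clear, the depth image gives cover 3 a tilt of about 0.90 rad (fits from 0.90 to 0.92). That is short of the 1.0 rad stop, so the stop reading and the camera disagree slightly.
  - The other covers measured flat after the first push and still look flat in the last pictures.
  - The jar shows no shift in the scene view. The wax block shows about 1 px, which I take as image noise.
  - I checked the tape and matchbox by eye only, because the colour check did not pick up the tape and did not cover the matchbox. Both look unmoved.
- **Slip on the way:** Before the second push the arm overshot sideways by about 10 mm in free air above the box. I corrected it before going down, and nothing was touched.

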